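# Stow a spare network coupler and lift the outer lid off the double-lidded canister

## Task

Take the white network coupler out of the parts tray and set it down inside the open metal canister, not dropping it from high up; then carry the canister's two nested lids over together, lower them gently onto the canister so that the inner lid sits fully home in its mouth, and let go of them. I keep the port list between the lids, so that I can lay it in, now lift the outer lid alone straight up, leaving the inner lid closed and undisturbed, and finish while still holding the outer lid level about 10 cm above where it sat, touching nothing else. Keep the canister standing where it is and leave the other things on the desk and in the tray alone.

Things in the scene. Friction and masses are not known exactly. Their poses are not given: they have to be found in the camera images.
- tin: Open round canister of plain bare metal, loose, standing upright on the desk, 0.4 kg. Outside diameter 60 mm, height 64 mm, wall 2.5 mm (mouth 55 mm wide), floor 3 mm thick. Origin: centre of its underside; z up.
- inner_lid: Inner lid, loose, about 0.14 kg, stepped, on one axis, from below: grey plug 51 mm wide, 10 mm high; bare metal grip band 64 mm wide, 16 mm high; collar 48 mm wide, 9 mm high; knob 14 mm wide, 9 mm high. Origin: centre of the plug's underside; z up. Stands on the desk on its plug at the start, the outer lid over its collar. Gripped by the band it carries the outer lid, which rests on it.
- inner_lid_band (a point): Middle of the inner lid's grip band, on the axis, 18 mm above the lid's origin. The band stands out 4 mm all round beyond the outer lid, with only the plug below it.
- tin_mouth (a point): Centre of the canister's mouth, level with the rim, 64 mm above the canister's origin. Closed, the inner lid's plug is in the mouth (2 mm play all round) and its band rests on the rim (2 mm wider all round than the canister): the inner lid's origin is then 54 mm above the canister's origin.
- outer_lid: Outer lid, loose, about 0.06 kg: plain round bare metal cap, open below, 56 mm in diameter, 30 mm high, wall 2.5 mm, top 3 mm. Slips over the inner lid's collar (1.5 mm play all round) and rests by gravity alone on the band, not fastened. Origin: centre of its lower rim; z up; nested it is 26 mm above the inner lid's origin. Gripped by its sides, fingertips above the wider band.
- coupler: Network in-line coupler, a white plastic block 32 mm long (its x), 17 mm wide (its y), 20 mm high (its z), with a dark socket in each end, about 18 g, a small dark square on its top. Origin: its centre. At the start it lies flat (z up) on the floor of one of the three tray compartments; which one, and its yaw, vary.
- tray: Clear plastic parts tray, grey liner, fixed, 100 mm (its x) by 292 mm (its y), 26 mm high, walls and floor 4 mm, open on top. Three compartments in a row along y, each 92 by 92 mm inside, centres at y -96, 0 and 96 mm, each with one part in it: coupler, ferrite ring or cable gland. Origin: centre of its underside; turned about z by up to 0.2 rad.
- ferrite: Bystander: dark ring 32 mm in diameter, 14 mm high, lying in a tray compartment. Origin: centre of its underside.
- gland: Bystander: grey round cable gland about 26 mm in diameter and 30 mm high, standing in a tray compartment. Origin: centre of its underside.
- tape: Bystander: roll of black tape, 58 mm in diameter, 19 mm high, flat on the desk. Origin: centre of its underside.
- mug: Bystander: white mug, 80 mm in diameter, 92 mm high, handle to its +y. Origin: centre of its underside.
- screwdriver: Bystander: screwdriver 190 mm long lying on the desk along its x.
- screw_jar: Bystander: glass jar with a black cap, 54 mm in diameter, 65 mm high. Origin: centre of its underside.
Mind the look-alikes: they are no part of the job. Leave any blue look-alike of the outer_lid alone.

How it is judged (in metres and radians):
On the way, in this order (a step that is already met when the one before it is completed fails the run):
1. the coupler lies inside the upright canister, let go (horizontal distance between coupler and tin below 0.024 m and z of coupler in the frame of tin between 0 and 0.04 m and angle between tin's own z axis and vertical below 0.1 rad and contact force between the fingers and coupler below 0.1 N), for 0.2 s.
2. both lids are on the canister, nested, the inner one fully home, and let go (horizontal distance between coupler and tin below 0.024 m and z of coupler in the frame of tin between 0 and 0.04 m and z of inner_lid in the frame of tin between 0.0515 and 0.0565 m and horizontal distance between inner_lid and tin below 0.004 m and angle between the z axis of inner_lid and the z axis of tin, either way round below 0.06 rad and z of outer_lid in the frame of inner_lid between 0.0235 and 0.0285 m and horizontal distance between outer_lid and inner_lid below 0.004 m and angle between tin's own z axis and vertical below 0.1 rad and contact force between the fingers and inner_lid below 0.1 N and contact force between the fingers and outer_lid below 0.1 N), for 0.2 s.
3. the outer lid is lifted off in the gripper, the inner lid staying home (z of inner_lid in the frame of tin between 0.0515 and 0.0565 m and horizontal distance between inner_lid and tin below 0.004 m and angle between the z axis of inner_lid and the z axis of tin, either way round below 0.06 rad and z of outer_lid in the frame of tin above 0.12 m and contact force between the fingers and outer_lid above 1 N), for 0.2 s.
At the end, for the whole second after the job is handed in: Coupler in the upright canister; inner lid home (2.5 mm in height, 4 mm sideways, 3 degrees); outer lid held still by the gripper, level within 11 degrees, at least 60 mm above where it sat and within 60 mm of the canister's axis, carried by nothing else; inner lid and canister untouched (horizontal distance between coupler and tin below 0.024 m and z of coupler in the frame of tin between 0 and 0.04 m and z of inner_lid in the frame of tin between 0.0515 and 0.0565 m and horizontal distance between inner_lid and tin below 0.004 m and angle between the z axis of inner_lid and the z axis of tin, either way round below 0.06 rad and angle between tin's own z axis and vertical below 0.1 rad and z of outer_lid in the frame of tin above 0.14 m and angle between outer_lid's own z axis and vertical below 0.2 rad and horizontal distance between outer_lid and tin below 0.06 m and contact force between the fingers and outer_lid above 1 N and contact force between each of outer_lid, the arm, the fingers and inner_lid below 0.05 N and contact force between each of outer_lid, the arm, the fingers and tin below 0.05 N and linear speed of outer_lid below 0.05 m/s and linear speed of each of inner_lid, tin below 0.02 m/s); the arm keeps its last pose, push and grip.
It fails at once if the outer lid is taken off the inner lid while the inner lid is not home on the canister (distance between outer_lid and inner_lid above 0.046 m and not (z of inner_lid in the frame of tin between 0.0515 and 0.0565 m and horizontal distance between inner_lid and tin below 0.004 m and angle between the z axis of inner_lid and the z axis of tin, either way round below 0.06 rad)).
It fails at once if the inner lid is let fall onto the canister instead of being lowered (horizontal distance between inner_lid and tin below 0.03 m and linear speed of inner_lid above 0.4 m/s and contact force between the fingers and inner_lid below 0.1 N).
It fails at once if the coupler is dropped from high up or thrown (linear speed of coupler above 1.6 m/s and contact force between the fingers and coupler below 0.1 N).
It fails at once if the canister is tipped, lifted or pushed away (angle between tin's own z axis and vertical above 0.3 rad or distance of tin from where it was at the start of the episode above 0.03 m).
It fails at once if another thing on the desk or in the tray is moved (distance of any of tape, mug, screwdriver, screw_jar, ferrite, gland from where it was at the start of the episode above 0.025 m).
It also fails if it takes over 67 s, if anything falls off the work surface, if the arm or the gripper's body presses on something with over 40 N, if the wrist force passes 120 N, or if a joint passes its speed limit or range.

## Robot

A 6-joint arm with a two-finger parallel gripper is mounted at the origin on the work surface. World frame = base frame: x ahead of the robot, y to its left, z up, the work surface at z = 0. Lengths are in m, angles in degrees, forces in N, time in s.
With the tool pointing down it reaches from about 0.375 to 0.9 m from the base axis. Payload 3.1 kg.
Tool frame: the origin (TCP) lies between the finger pads; the fingertips stand 11 mm ahead of it and the grasp point (between the pads) lies 8 mm behind it; z points along the fingers, y is the line along which they close (so a half turn about z gives the same grasp; the last joint's range is limited). The gripper opens to 87 mm and grips with 3 to 60 N. Pads are 19 mm wide; open, the fingers measure 117 mm over their backs; the gripper's body (75 mm by 190 mm) begins 51 mm behind the grasp point.
Start: joints at [52.97, 30.224, 82.088, -0, 67.689, -10.227], TCP at [0.282, 0.558, 0.234] pointing down, gripper open.
Joint ranges: [-176.69, 176.69], [-43.24, 126.21], [12.49, 139.97], [-82, 262], [0, 151.66], [-163.58, 163.58]. Speed limits (degrees/s): [159.86, 159.86, 180, 180, 180, 180].

## Interface

Orientations are given as a 3x3 rotation matrix whose columns are the frame's x, y, z axes.
In Python, from rig import bot gives the robot as it stands.
- The arm moves only by the tool apply_moves, never from a script. Its argument "steps" is a list that holds one entry, the list of rows, each a list of 7 numbers: the shift along the tool's x, y, z in cm, then the turn, a rotation vector about the tool's x, y, z in degrees, then the gripper command: -1 is shut, 1 is fully open, values between are in proportion. In form: [[[dx, dy, dz, rx, ry, rz, jaw], ...]]. A call has 1 to 20 rows; each row is the pose to reach, as a shift and turn from the pose commanded when the call began, along the tool's axes at that moment; what a row does not reach only later rows make up. A row lasts 1/8 s, in which the tool goes at most 62.5 mm and 10.7 degrees, less where a joint would pass 70% of its speed; a pose out of reach is approached as far as the arm can. A call with a gripper value outside its range is refused whole. The fingers move at their own pace and stop on an object; the grip force is fixed at half the most. Time passes only in rows, so rows that repeat a pose let the fingers close. It gives the time, the measured TCP pose, the force, the opening and the grip force at its end, in the units of the state.
- bot.read_state(): the state, without advancing time (a new reading comes with each control period).
- bot.capture(name): name is "side" or "top" or "wrist"; returns the picture (480x640x3 uint8, blue, green, red); there is no depth.
- bot.camera_model(name): a dict with "intrinsics" (3x3 intrinsics, pixels), "R" (3x3) and "t" (3): a world point X has camera coordinates R X + t. Camera axes: x right, y down, z forward; pixel columns grow to the right and rows downward; lengths in m; the calibration is good to about 2 mm. A picture is of the moment at which its call begins: read the wrist's pose just before it. camera_model takes no time and is no camera call; for the wrist camera it gives the pose at the moment of the call.
- bot.hand_in(): hands the job in; it is judged then, once.
The state is a dict: "time_s": time; "joint_positions": joint angles; "qvel": joint speeds; "tau": joint torques, N m; "position": TCP position; "tcp_rot": TCP orientation; "force": force on the tool from outside, world axes, zero at the start; "moment": the same for the moment, N m; "opening": opening from 0.0 (shut) to 1.0 (fully open); "grasp_force": force on a finger pad.
Only numpy, scipy, OpenCV 4.12 (cv2) and the standard library are available. Lean on these libraries where they do the work, as an engineer would, in place of code of your own. Each camera call takes 0.05 s, during which the arm holds its last target. There are 200 camera calls.

## Working session

There is one attempt and no reset: what is moved stays moved. The work goes in short steps, Python scripts to look and compute and a tool call to move; the robot and the scene stay as the last step left them, time stands still between calls to the robot, and variables do not carry over. Pictures are saved under pics/ and viewed, at most 10 in all, crops included, and the job is handed in when it is done.

Besides the shell and the picture viewer there is one more tool, called after "Request:" by a JSON object that holds its "op" and its "data". apply_moves: Moves the arm, as the interface text tells. Its arguments: {"type":"object","properties":{"steps":{"type":"array","items":{"type":"array","items":{"type":"array","items":{"type":"number"}}}}},"required":["steps"]}

```bash
mkdir -p pics; ls
python3 - <<'E'
from rig import bot
import cv2,numpy as np
s=bot.read_state();print({k:np.round(s[k],3).tolist() for k in('time_s','position','tcp_rot','opening','force')})
for n in('top','side'):
    cv2.imwrite(f'pics/{n}0.png',bot.capture(n));m=bot.camera_model(n);print(n,np.round(m['intrinsics'],1).tolist(),np.round(m['R'],3).tolist(),np.round(m['t'],3).tolist())
E
```

```text
pics
{'time_s': 0.0, 'position': [0.281, 0.557, 0.233], 'tcp_rot': [[-0.893, 0.451, -0.001], [0.451, 0.893, -0.002], [0.0, -0.002, -1.0]], 'opening': 1.0, 'force': [-1.064, 0.762, 0.421]}
top [[449.1, 0.0, 325.7], [0.0, 449.1, 238.4], [0.0, 0.0, 1.0]] [[0.029, -1.0, -0.004], [-0.984, -0.028, -0.176], [0.176, 0.009, -0.984]] [-0.006, 0.56, 1.03]
side [[623.6, 0.0, 327.0], [0.0, 623.6, 246.1], [0.0, 0.0, 1.0]] [[0.988, -0.152, -0.011], [-0.091, -0.526, -0.845], [0.123, 0.836, -0.534]] [-0.543, 0.106, 1.316]
```

View pics/top0.png

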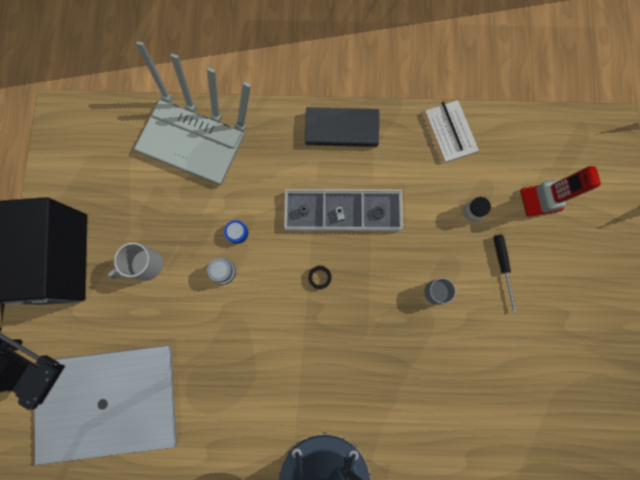

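View pics/side0.png

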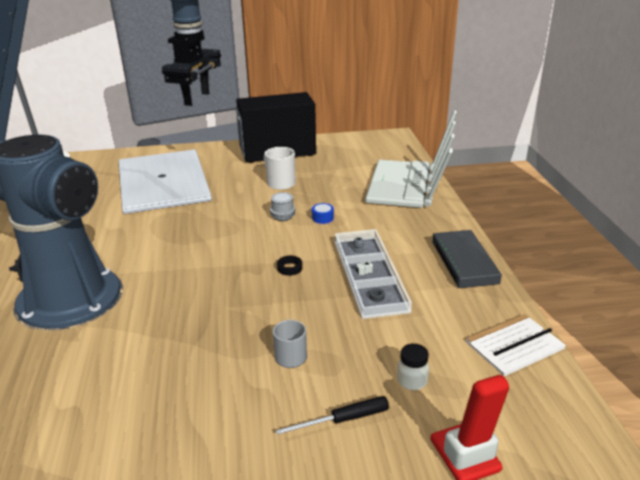

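Candidates, in top-view pixels:
- **Coupler:** white block at (340,213) in the middle compartment. The gland (303,210) and ferrite (378,213) are the other tray parts.
- **Lids:** bare-metal stack at (221,271). The blue cap at (236,232) is the look-alike.
- **Canister:** open grey one at (439,292). The white mug (135,261) and the jar (479,208) are not it.

Next, the positions and a close crop.

```bash
cat > h.py <<'E'
from rig import bot
import cv2,numpy as np
def ray(n,uv,z,m=None):
    m=m or bot.camera_model(n);R=np.array(m['R']);t=np.array(m['t']);K=np.array(m['intrinsics'])
    c=-R.T@t;d=R.T@np.linalg.inv(K)@np.array([uv[0],uv[1],1.]);return c+d*(z-c[2])/d[2]
def tool(p,s=None):   # shift in cm in tool axes to bring the TCP to p
    s=s or bot.read_state();return np.round(100*np.array(s['tcp_rot']).T@(np.array(p)-s['position']),2)
def yaw(s=None):
    s=s or bot.read_state();R=np.array(s['tcp_rot']);return np.degrees(np.arctan2(R[1,1],R[0,1]))
E
python3 - <<'E'
from h import *
print('coupler',ray('top',(340,213),.024),ray('side',(364,267),.024))
print('lidtop',ray('top',(221,270),.056),ray('side',(282,200),.056))
print('tin mouth',ray('top',(440,291),.064),ray('side',(290,330),.064))
print('tray corners',[ray('top',p,.026)[:2].round(3).tolist() for p in((285,190),(402,190),(403,229),(286,231))])
for n,p in(('tape',(320,277)),('blue',(236,232))):print(n,ray('top',p,.03))
print('yaw',yaw())
a=cv2.imread('pics/top0.png');c=lambda x,y:cv2.resize(a[y-25:y+25,x-32:x+32],(400,300),interpolation=2)
cv2.imwrite('pics/c1.png',np.vstack([np.hstack([c(340,213),c(221,265)]),np.hstack([c(440,291),c(303,211)])]))
E
```

```text
coupler [ 0.62911094 -0.02284522  0.024     ] [ 0.62674272 -0.03129329  0.024     ]
lidtop [0.47538062 0.25546288 0.056     ] [0.47557344 0.24748675 0.056     ]
tin mouth [ 0.44052611 -0.2582816   0.064     ] [ 0.44317953 -0.26285931  0.064     ]
tray corners [[0.684, 0.116], [0.692, -0.177], [0.593, -0.179], [0.579, 0.109]]
tape [0.4680014  0.02170702 0.03      ]
blue [0.57253901 0.23146756 0.03      ]
yaw 63.19963379930923
```

View pics/c1.png

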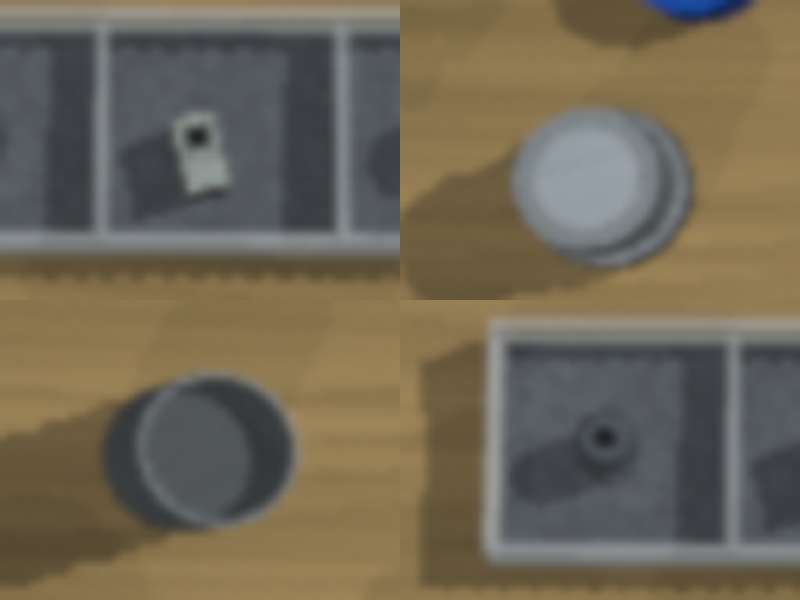

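The crop shows the white block with the dark square in the middle compartment, about 10° off x. The lid stack is bare metal with the band standing out, and the canister is open. Next I'll move above the tray for a wrist view.

Run:
```python
from h import *
m=bot.camera_model('wrist');s=bot.read_state();R=np.array(m['R']);T=np.array(s['tcp_rot'])
c=-R.T@np.array(m['t']);print('cam in tool',T.T@(c-s['position']),'axes',(T.T@R.T).round(2).tolist(),np.round(m['intrinsics'],0).tolist())
print(tool([.62,-.025,.2],s))
```

```text
cam in tool [ 0.06743897  0.00042588 -0.15072509] axes [[-0.0, -0.97, -0.25], [1.0, 0.0, -0.0], [0.0, -0.25, 0.97]] [[384.0, 0.0, 322.0], [0.0, 384.0, 239.0], [0.0, 0.0, 1.0]]
[-56.48 -36.71   3.32]
```

Request:
{"op": "apply_moves", "data": {"steps": [[[-56.5, -36.7, 0, 0, 0, -37, 1], [-56.5, -36.7, 0, 0, 0, -37, 1], [-56.5, -36.7, 0, 0, 0, -37, 1], [-56.5, -36.7, 0, 0, 0, -37, 1], [-56.5, -36.7, 0, 0, 0, -37, 1], [-56.5, -36.7, 0, 0, 0, -37, 1], [-56.5, -36.7, 0, 0, 0, -37, 1], [-56.5, -36.7, 0, 0, 0, -37, 1], [-56.5, -36.7, 0, 0, 0, -37, 1], [-56.5, -36.7, 0, 0, 0, -37, 1], [-56.5, -36.7, 0, 0, 0, -37, 1], [-56.5, -36.7, 3.3, 0, 0, -37, 1], [-56.5, -36.7, 3.3, 0, 0, -37, 1], [-56.5, -36.7, 3.3, 0, 0, -37, 1], [-56.5, -36.7, 3.3, 0, 0, -37, 1]]]}}

```text
time_s: 1.98
position: [0.621, -0.0237, 0.2019]
tcp_rot: [[-0.984, -0.178, 0.002], [-0.178, 0.984, -0.0], [-0.002, -0.001, -1.0]]
force: [0.4, -0.3, 0.4]
opening: 1.001
grasp_force: 0.0
```

Run:
```python
from h import *
s=bot.read_state();m=bot.camera_model('wrist');a=bot.capture('wrist');cv2.imwrite('pics/w1.png',a)
print(s['time_s'],s['position'],yaw(s))
hsv=cv2.cvtColor(a,cv2.COLOR_BGR2HSV)
g=a.min(2);mask=((g>150)).astype(np.uint8)
for c in cv2.findContours(mask,0,1)[0]:
    if cv2.contourArea(c)>200:
        r=cv2.minAreaRect(c);P=[ray('wrist',p,.024,m)[:2] for p in cv2.boxPoints(r)]
        print(r,np.round(P,4).tolist(),np.round(np.mean(P,0),4))
```

```text
1.975 [ 0.62102861 -0.02369884  0.20188071] 100.27803558081757
((623.0, 224.0), (44.0, 32.0), 90.0) [[0.561, 0.215], [0.5561, 0.2421], [0.5934, 0.257], [0.5984, 0.2291]] [0.5772 0.2358]
((311.15155029296875, 237.92994689941406), (343.4267578125, 115.10338592529297), 8.880659103393555) [[0.6947, -0.184], [0.5912, -0.1752], [0.5838, 0.117], [0.6904, 0.1312]] [ 0.64   -0.0278]
```

View pics/w1.png

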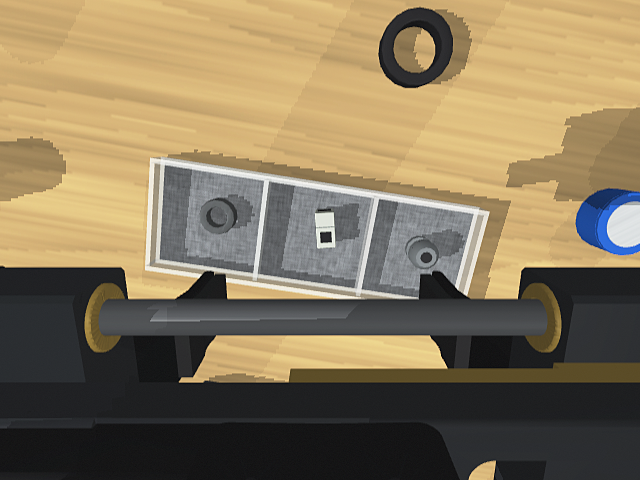

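The wrist view shows the coupler top at about (325,230), between the ferrite (218,215) and the gland (425,253). I'll fit its rectangle.

Run:
```python
from h import *
a=cv2.imread('pics/w1.png');m=bot.camera_model('wrist');s=bot.read_state()
g=a.min(2);mask=np.zeros_like(g);mask[200:260,295:355]=g[200:260,295:355]>150
mask=cv2.morphologyEx(mask,cv2.MORPH_CLOSE,np.ones((3,3)))
c=max(cv2.findContours(mask,0,1)[0],key=cv2.contourArea)
P=np.array([ray('wrist',p[0],.024,m)[:2] for p in c],np.float32)*1000
r=cv2.minAreaRect(P);print(cv2.boundingRect(c),r,yaw(s),np.array2string(g[226:240,314:338:2]))
x,y=np.array(r[0])/1000;print(tool([x,y,.10],s))
```

```text
(314, 212, 22, 37) ((629.0827026367188, -19.76214599609375), (32.0036735534668, 16.63287925720215), 14.469968795776367) 100.27611760852096 [[132 239 228 215 214 197 195 178 181 165 145  97]
 [124 178 182 164 183 168 168 178 203 195 162  93]
 [131 207 203 203 210 211 209 218 224 225 179  89]
 [132 246 224 224 223 224 223 223 222 222 186  89]
 [132 246 220 226 230 231 232 233 231 223 192  89]
 [124 242 221 205 179 185 161 166 146 228 206  87]
 [119 243 223 107  80  88  45  53   3 233 217  89]
 [118 229 225   0  30  32  35  36  21 237 221  92]
 [127 211 225  55  41  44  43  44  26 238 227  86]
 [129 207 225  76  42  45  44  43  27 238 234  88]
 [132 185 225  73  43  45  44  43  28 239 235  88]
 [137 173 226  72  42  45  44  45  29 241 238  90]
 [135 166 225 116  42  43  44  45  29 243 240  89]
 [134 144 225 136  41  44  44  43  31 244 241  87]]
[-0.84  0.26 10.19]
```

Request:
{"op": "apply_moves", "data": {"steps": [[[-0.8, 0.3, 0, 0, 0, -4.2, 0.4], [-0.8, 0.3, 5, 0, 0, -4.2, 0.4], [-0.8, 0.3, 10, 0, 0, -4.2, 0.4], [-0.8, 0.3, 14, 0, 0, -4.2, 0.4], [-0.8, 0.3, 16, 0, 0, -4.2, 0.4], [-0.8, 0.3, 17.8, 0, 0, -4.2, 0.4], [-0.8, 0.3, 17.8, 0, 0, -4.2, 0.4], [-0.8, 0.3, 17.8, 0, 0, -4.2, -1], [-0.8, 0.3, 17.8, 0, 0, -4.2, -1], [-0.8, 0.3, 17.8, 0, 0, -4.2, -1], [-0.8, 0.3, 17.8, 0, 0, -4.2, -1], [-0.8, 0.3, 16, 0, 0, -4.2, -1], [-0.8, 0.3, 12, 0, 0, -4.2, -1], [-0.8, 0.3, 6, 0, 0, -4.2, -1], [-0.8, 0.3, 0, 0, 0, -4.2, -1], [-0.8, 0.3, 0, 0, 0, -4.2, -1]]]}}

```text
time_s: 4.03
position: [0.6321, -0.0215, 0.2074]
tcp_rot: [[-0.969, -0.248, 0.013], [-0.248, 0.969, -0.003], [-0.012, -0.006, -1.0]]
force: [0.7, 0.8, 0.1]
opening: 0.004
grasp_force: 0.0
```

Run:
```python
from h import *
s=bot.read_state();print(tool([.44,-.26,.2],s),yaw(s),s['opening'])
```

```text
[ 24.54 -18.34   0.55] 104.3657378570867 0.0035476379697441406
```

Missed: the jaw was still closing when I lifted, since 0.4 means 70% open. I'll look again.

```bash
cat >> h.py <<'E'
def coupler(a,m,roi):
    y0,y1,x0,x1=roi;g=a.min(2);mask=np.zeros_like(g);mask[y0:y1,x0:x1]=g[y0:y1,x0:x1]>150
    mask=cv2.morphologyEx(mask,cv2.MORPH_CLOSE,np.ones((3,3)))
    c=max(cv2.findContours(mask,0,1)[0],key=cv2.contourArea)
    P=np.array([ray('wrist',p[0],.024,m)[:2] for p in c],np.float32)*1000
    return cv2.boundingRect(c),cv2.minAreaRect(P)
E
python3 - <<'E'
from h import *
m=bot.camera_model('wrist');s=bot.read_state();a=bot.capture('wrist');cv2.imwrite('pics/w2.png',a)
print(s['position'],coupler(a,m,(200,265,290,355)))
E
```

```text
[ 0.63214007 -0.02146718  0.2073861 ] ((290, 200, 65, 65), ((646.0966796875, -18.897624969482422), (59.007347106933594, 58.30019760131836), 14.428646087646484))
```

View pics/w2.png

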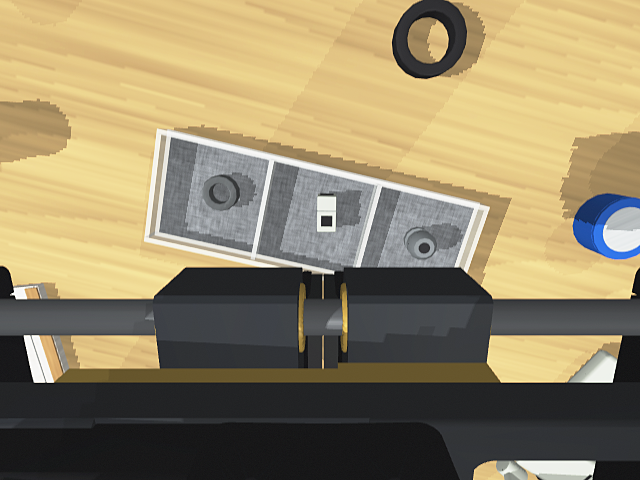

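The coupler is untouched at (326,213). I'll retry with a longer close, and jaw -0.2 for a 35 mm opening.

Run:
```python
from h import *
m=bot.camera_model('wrist');s=bot.read_state();a=bot.capture('wrist')
b,r=coupler(a,m,(180,238,305,350));print(b,r,s['position'],yaw(s))
print(tool([r[0][0]/1000,r[0][1]/1000,.022],s))
```

```text
(305, 180, 45, 58) ((620.1697387695312, -19.423749923706055), (50.36049270629883, 39.11781311035156), 14.420072555541992) [ 0.62989126 -0.02100091  0.20411478] 104.36350307683061
[ 1.02  0.45 18.2 ]
```

```bash
sed -i 's/>150/>175/' h.py
python3 - <<'E'
from h import *
m=bot.camera_model('wrist');s=bot.read_state();a=bot.capture('wrist')
print(a.min(2)[190:262:6,300:356:4])
for roi in((190,252,308,345),(200,262,308,345)):
  b,r=coupler(a,m,roi);print(b,r)
print(s['position'],yaw(s),tool([r[0][0]/1000,r[0][1]/1000,.022],s))
E
```

```text
[[142 140 143 150 133 136 152 163 146 149 151 155 159 154]
 [142 126 144 142 158 145 145 159 157 147 142 153 149 157]
 [158 148 154 164 107  71  54  51 103 110 109 106 106 100]
 [146 148 155 157 234 233 233 233 241 105  99 106 105 107]
 [146 143 157 159 234 234 233 233 236 103 116 113 113 110]
 [154 157 142 141 237 237 236 236 215 109 108 117 113 104]
 [151 143 145 146 244  49  50  24 204 100 106 114 101 110]
 [146 147 138 148 244  44  44  20 186 113 105 113 105 100]
 [157 162 153 155 240 240 241 242 163 149 149 167 167 148]
 [143 168 142 139 125 140 148 154 159 168 137 163 141 148]
 [151 137 140 162 148 150 162 155 151 148 165 162 160 142]
 [152 148 150 142 151 161 146 144 154 176 163 151 138 141]]
(314, 204, 19, 36) ((628.8995361328125, -19.584924697875977), (31.190723419189453, 15.877685546875), 14.377267837524414)
(314, 204, 19, 36) ((628.8995361328125, -19.584924697875977), (31.190723419189453, 15.877685546875), 14.377267837524414)
[ 0.62822224 -0.02058763  0.20171954] 104.36765353440902 [-0.06  0.1  17.97]
```

Request:
{"op": "apply_moves", "data": {"steps": [[[0, 0.1, 0, 0, 0, 0, -0.2], [0, 0.1, 5, 0, 0, 0, -0.2], [0, 0.1, 10, 0, 0, 0, -0.2], [0, 0.1, 14, 0, 0, 0, -0.2], [0, 0.1, 16, 0, 0, 0, -0.2], [0, 0.1, 18, 0, 0, 0, -0.2], [0, 0.1, 18, 0, 0, 0, -0.2], [0, 0.1, 18, 0, 0, 0, -0.2], [0, 0.1, 18, 0, 0, 0, -1], [0, 0.1, 18, 0, 0, 0, -1], [0, 0.1, 18, 0, 0, 0, -1], [0, 0.1, 18, 0, 0, 0, -1], [0, 0.1, 18, 0, 0, 0, -1], [0, 0.1, 18, 0, 0, 0, -1], [0, 0.1, 18, 0, 0, 0, -1]]]}}

```text
time_s: 6.05
position: [0.6282, -0.0192, 0.0214]
tcp_rot: [[-0.969, -0.249, 0.001], [-0.249, 0.969, -0.0], [-0.001, -0.001, -1.0]]
force: [-1.5, 0.2, 6.2]
opening: 0.193
grasp_force: 30.0
```

Request:
{"op": "apply_moves", "data": {"steps": [[[0, 0, -2, 0, 0, 0, -1], [0, 0, -6, 0, 0, 0, -1], [0, 0, -12, 0, 0, 0, -1], [0, 0, -18, 0, 0, 0, -1], [6, -4.7, -18, 0, 0, 0, -1], [11, -8, -18, 0, 0, 0, -1], [15, -11.5, -18, 0, 0, 0, -1], [19, -15, -18, 0, 0, 0, -1], [22.5, -17.5, -18, 0, 0, 0, -1], [24.2, -18.6, -18, 0, 0, 0, -1], [24.2, -18.6, -18, 0, 0, 0, -1], [24.2, -18.6, -18, 0, 0, 0, -1], [24.2, -18.6, -18, 0, 0, 0, -1]]]}}

```text
time_s: 7.68
position: [0.4402, -0.2586, 0.2007]
tcp_rot: [[-0.968, -0.25, 0.0], [-0.25, 0.968, 0.0], [-0.0, -0.0, -1.0]]
force: [-0.2, -0.0, -0.6]
opening: 0.196
grasp_force: 30.0
```

Run:
```python
from h import *
m=bot.camera_model('wrist');s=bot.read_state();a=bot.capture('wrist');cv2.imwrite('pics/w3.png',a)
print(s['position'],yaw(s),s['opening'],s['grasp_force'])
R=np.array(m['R']);p=np.array(m['intrinsics'])@(R@np.array([.441,-.26,.064])+m['t']);print(p[:2]/p[2])
```

```text
[ 0.44018131 -0.25857439  0.20072433] 104.48694741626149 0.1957392752489757 29.99996066093445
[319.70249297 232.16045521]
```

View pics/w3.png

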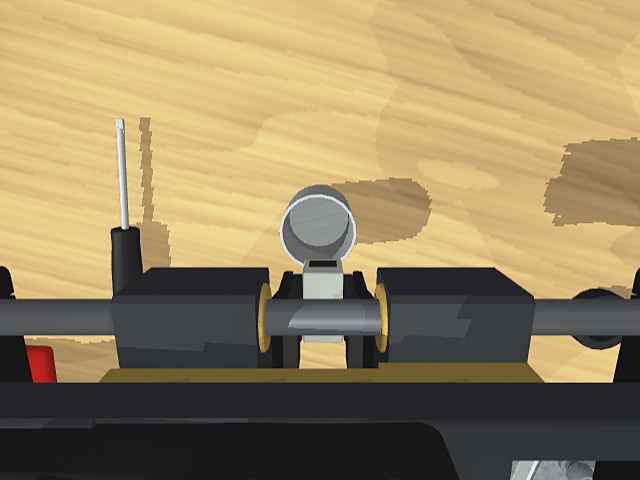

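The coupler is held and the canister rim shows at about (318,231). I'll fit the rim.

```bash
cat >> h.py <<'E'
def rim(a,m,roi,z,thr=185):
    y0,y1,x0,x1=roi;g=a.min(2);k=np.zeros_like(g);k[y0:y1,x0:x1]=g[y0:y1,x0:x1]>thr
    c=max(cv2.findContours(k,0,1)[0],key=lambda c:cv2.boundingRect(c)[2])
    P=np.array([ray('wrist',p[0],z,m)[:2] for p in c])
    for _ in range(4):   # least-squares circle, dropping outliers
        q=np.linalg.lstsq(np.c_[2*P,np.ones(len(P))],(P**2).sum(1),rcond=None)[0]
        r=np.sqrt(q[2]+q[:2]@q[:2]);e=abs(np.hypot(*(P-q[:2]).T)-r);P=P[e<max(2*np.median(e),5e-4)]
    return q[:2],r,len(P),np.median(e)
E
python3 - <<'E'
from h import *
a=cv2.imread('pics/w3.png');m=bot.camera_model('wrist');s=bot.read_state()
for t in(165,185,200,215):print(t,rim(a,m,(185,260,270,370),.064,t))
print(s['position'],a.min(2)[231,274:300],a.min(2)[188:200,318])
E
```

```text
165 (array([ 0.44140778, -0.26170438]), np.float64(0.028431545405114916), 327, np.float64(0.0007772384231349919))
185 (array([ 0.44140827, -0.26168714]), np.float64(0.028452549436468563), 327, np.float64(0.0006207571405325817))
200 (array([ 0.44147371, -0.26172384]), np.float64(0.02849351728202331), 303, np.float64(0.00044111103250127695))
215 (array([ 0.44150101, -0.26164228]), np.float64(0.02841101054701153), 254, np.float64(0.00025984113860853114))
[ 0.44014691 -0.25861525  0.20064809] [129 128 126 127 119 179 219 222 141  91  98 100 100 101 101  88  89  88
  81 133 153 148 146 147 147 146] [100 100 101 101 100  88 172 218 225 174 136 142]
```

Request:
{"op": "apply_moves", "data": {"steps": [[[-0.05, -0.33, 0, 0, 0, 0, -1], [-0.05, -0.33, 4, 0, 0, 0, -1], [-0.05, -0.33, 8, 0, 0, 0, -1], [-0.05, -0.33, 10, 0, 0, 0, -1], [-0.05, -0.33, 11, 0, 0, 0, -1], [-0.05, -0.33, 12, 0, 0, 0, -1], [-0.05, -0.33, 13, 0, 0, 0, -1], [-0.05, -0.33, 13.5, 0, 0, 0, -1], [-0.05, -0.33, 13.5, 0, 0, 0, -1]]]}}

```text
time_s: 8.85
position: [0.4408, -0.2625, 0.0654]
tcp_rot: [[-0.969, -0.249, -0.0], [-0.249, 0.969, 0.0], [0.0, 0.0, -1.0]]
force: [1.1, -0.5, -0.1]
opening: 0.193
grasp_force: 30.0
```

Request:
{"op": "apply_moves", "data": {"steps": [[[0, 0, 0, 0, 0, 0, -0.56], [0, 0, 0, 0, 0, 0, -0.56], [0, 0, 0, 0, 0, 0, -0.56], [0, 0, -2, 0, 0, 0, -0.5], [0, 0, -6, 0, 0, 0, 0], [0, 0, -11, 0, 0, 0, 1], [0, 0, -14, 0, 0, 0, 1], [0, 0, -14, 0, 0, 0, 1], [0, 0, -14, 0, 0, 0, 1]]]}}

```text
time_s: 9.98
position: [0.4402, -0.262, 0.2049]
tcp_rot: [[-0.969, -0.249, -0.001], [-0.249, 0.969, 0.001], [0.001, 0.001, -1.0]]
force: [-0.6, -0.1, 0.0]
opening: 0.733
grasp_force: 0.0
```

Run:
```python
from h import *
m=bot.camera_model('wrist');s=bot.read_state();a=bot.capture('wrist');cv2.imwrite('pics/w4.png',a[150:330,210:430])
print(s['time_s'],s['position'],yaw(s),s['opening'],[rim(a,m,(180,290,260,380),.064,t) for t in(185,200,215)])
print(tool([.475,.24,.23],s))
```

```text
9.975 [ 0.44024859 -0.26201158  0.20490121] 104.39552447207996 0.7331306920644048 [(array([ 0.44152734, -0.26176441]), np.float64(0.028827418712295362), 192, np.float64(0.00019465462442659447)), (array([ 0.44147298, -0.26165802]), np.float64(0.028317395495729043), 209, np.float64(0.0002142784452050222)), (array([ 0.12623371, -0.0703792 ]), np.float64(0.393845540524968), 1, np.float64(0.0))]
[-15.84  47.76  -2.46]
```

View pics/w4.png

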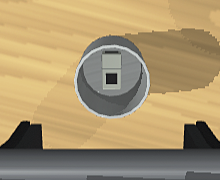

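The coupler lies flat in the canister, which has not moved. Now to the lids.

Request:
{"op": "apply_moves", "data": {"steps": [[[-15.8, 47.8, -2.5, 0, 0, 0, 1], [-15.8, 47.8, -2.5, 0, 0, 0, 1], [-15.8, 47.8, -2.5, 0, 0, 0, 1], [-15.8, 47.8, -2.5, 0, 0, 0, 1], [-15.8, 47.8, -2.5, 0, 0, 0, 1], [-15.8, 47.8, -2.5, 0, 0, 0, 1], [-15.8, 47.8, -2.5, 0, 0, 0, 1], [-15.8, 47.8, -2.5, 0, 0, 0, 1], [-15.8, 47.8, -2.5, 0, 0, 0, 1], [-15.8, 47.8, -2.5, 0, 0, 0, 1], [-15.8, 47.8, -2.5, 0, 0, 0, 1], [-15.8, 47.8, -2.5, 0, 0, 0, 1], [-15.8, 47.8, -2.5, 0, 0, 0, 1]]]}}

```text
time_s: 11.65
position: [0.4752, 0.2387, 0.2306]
tcp_rot: [[-0.969, -0.247, -0.0], [-0.247, 0.969, -0.0], [0.0, -0.0, -1.0]]
force: [-0.5, -0.2, -0.4]
opening: 0.995
grasp_force: 0.0
```

Run:
```python
from h import *
m=bot.camera_model('wrist');s=bot.read_state();a=bot.capture('wrist');cv2.imwrite('pics/w5.png',a)
print(s['time_s'],s['position'],yaw(s),s['opening'])
print(ray('top',(135,262),.09))
```

```text
11.65 [0.47523249 0.23868226 0.23059695] 104.29008742525544 0.995462047122638
[0.48464359 0.44603542 0.09      ]
```

View pics/w5.png

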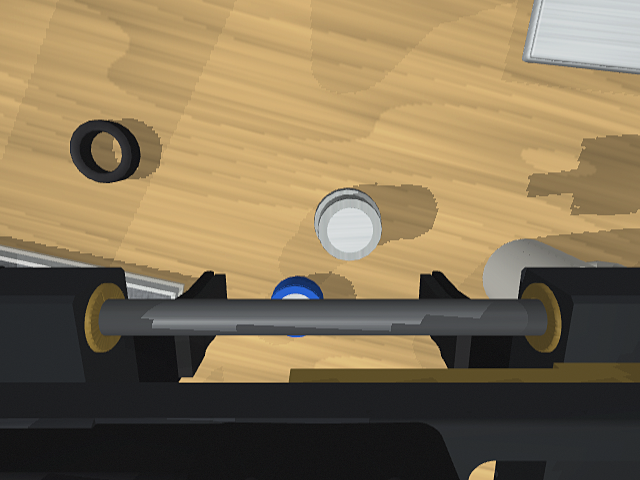

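The bare-metal lid stack is at about (350,228), with the blue look-alike at (297,300). I'll fit the top disc.

Run:
```python
from h import *
a=cv2.imread('pics/w5.png');m=bot.camera_model('wrist');s=bot.read_state();g=a.min(2)
print(g[228,308:392:2],g[184:268:2,350])
for t in(140,160,175,190,200,210):print(t,rim(a,m,(180,268,300,395),.056,t))
```

```text
[108 107 109  89 174 158 183 179 174 169 220 215 214 214 214 214 214 213
 213 213 212 212 211 212 212 212 212 212 213 215 214 214 223 178 179 176
 185  75  89  88  90  89] [124 127  70 163 188 146  78  83 180 174 174 172 211 215 212 218 211 214
 215 213 215 218 212 216 217 215 214 207 213 216 214 216 214 212 194 175
 176 174 149 114 114 114]
140 (array([0.47453264, 0.2624323 ]), np.float64(0.028888957811866713), 131, np.float64(0.0005397710404061486))
160 (array([0.47630288, 0.26397807]), np.float64(0.026879835068319237), 151, np.float64(0.00019409921626904053))
175 (array([0.47616837, 0.26413188]), np.float64(0.026466425258290214), 131, np.float64(0.00024364189093291702))
190 (array([0.47651036, 0.26413677]), np.float64(0.01966754805626047), 123, np.float64(0.00018208542998390115))
200 (array([0.4764153 , 0.26409907]), np.float64(0.0194584469345253), 119, np.float64(0.00020618491302641997))
210 (array([0.47639215, 0.2641271 ]), np.float64(0.019100067354919127), 109, np.float64(0.00023661002873726772))
```

Request:
{"op": "apply_moves", "data": {"steps": [[[-0.75, 2.45, 0, 0, 0, 0, 1], [-0.75, 2.45, 4, 0, 0, 0, 1], [-0.75, 2.45, 8, 0, 0, 0, 1], [-0.75, 2.45, 10, 0, 0, 0, 1], [-0.75, 2.45, 10, 0, 0, 0, 1], [-0.75, 2.45, 10, 0, 0, 0, 1], [-0.75, 2.45, 10, 0, 0, 0, 1]]]}}

```text
time_s: 12.58
position: [0.4771, 0.2655, 0.1318]
tcp_rot: [[-0.969, -0.249, 0.003], [-0.249, 0.969, 0.001], [-0.003, 0.0, -1.0]]
force: [0.9, 0.5, -0.4]
opening: 1.001
grasp_force: 0.0
```

Run:
```python
from h import *
m=bot.camera_model('wrist');s=bot.read_state();a=bot.capture('wrist');cv2.imwrite('pics/w6.png',a);g=a.min(2)
print(s['position'],yaw(s),s['opening'])
K=np.array(m['intrinsics']);p=K@(np.array(m['R'])@np.array([.4764,.264,.056])+m['t']);print(p[:2]/p[2])
for t in(150,160,200,205):print(t,rim(a,m,(150,275,250,390),.056,t))
```

```text
[0.47714804 0.26553969 0.13183433] 104.39175935153044 1.0014730765662498
[319.34096317 252.08631716]
150 (array([0.47072127, 0.26165752]), np.float64(0.026764213954780146), 262, np.float64(0.0015657820819389712))
160 (array([0.47526112, 0.26315937]), np.float64(0.026057951883021548), 117, np.float64(0.0003698610041098574))
200 (array([0.47642131, 0.26398486]), np.float64(0.01943087719429011), 115, np.float64(0.00016588894209557808))
205 (array([0.47498523, 0.26347856]), np.float64(0.018322438149317544), 151, np.float64(0.0007622443654425361))
```

View pics/w6.png

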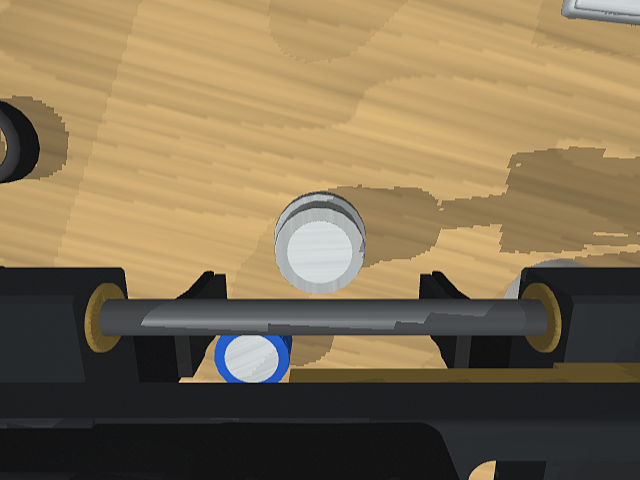

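Request:
{"op": "apply_moves", "data": {"steps": [[[0, 0, 3, 0, 0, 0, 1], [0, 0, 6, 0, 0, 0, 1], [0, 0, 8.5, 0, 0, 0, 1], [0, 0, 10.5, 0, 0, 0, 1], [0, 0, 11.6, 0, 0, 0, 1], [0, 0, 11.6, 0, 0, 0, 1], [0, 0, 11.6, 0, 0, 0, 1], [0, 0, 11.6, 0, 0, 0, 1]]]}}

```text
time_s: 13.62
position: [0.4768, 0.2655, 0.0154]
tcp_rot: [[-0.969, -0.249, 0.002], [-0.249, 0.969, 0.001], [-0.002, 0.0, -1.0]]
force: [0.3, -0.1, 0.2]
opening: 1.003
grasp_force: 0.0
```

Request:
{"op": "apply_moves", "data": {"steps": [[[0, -0.13, 0.1, 0, 0, 0, 1], [0, -0.13, 0.1, 0, 0, 0, 0.4], [0, -0.13, 0.1, 0, 0, 0, 0.2], [0, -0.13, 0.1, 0, 0, 0, -1], [0, -0.13, 0.1, 0, 0, 0, -1], [0, -0.13, 0.1, 0, 0, 0, -1], [0, -0.13, 0.1, 0, 0, 0, -1], [0, -0.13, 0.1, 0, 0, 0, -1], [0, -0.13, -0.4, 0, 0, 0, -1], [0, -0.13, -1.5, 0, 0, 0, -1], [0, -0.13, -4, 0, 0, 0, -1], [0, -0.13, -8, 0, 0, 0, -1], [0, -0.13, -12, 0, 0, 0, -1], [0, -0.13, -16, 0, 0, 0, -1], [0, -0.13, -19, 0, 0, 0, -1], [0, -0.13, -19, 0, 0, 0, -1], [0, -0.13, -19, 0, 0, 0, -1], [0, -0.13, -19, 0, 0, 0, -1]]]}}

```text
time_s: 15.88
position: [0.4753, 0.2636, 0.2029]
tcp_rot: [[-0.969, -0.249, -0.004], [-0.249, 0.969, -0.001], [0.004, -0.0, -1.0]]
force: [-0.1, -0.3, -2.5]
opening: 0.725
grasp_force: 30.0
```

Run:
```python
from h import *
m=bot.camera_model('wrist');s=bot.read_state();a=bot.capture('wrist');cv2.imwrite('pics/w7.png',a);g=a.min(2)
print(s['position'],yaw(s),s['opening'],s['grasp_force'],s['force'],tool([.4415,-.2617,.2],s),s['joint_positions'])
```

```text
[0.47531007 0.26364432 0.2028673 ] 104.39654397191731 0.7246892254473257 30.000030901283026 [-0.1443258  -0.26229923 -2.48328668] [ 16.34 -50.04   0.36] [ 1.72326982e+01  2.63408517e+01  9.55515641e+01 -6.71144859e-04
  5.83236929e+01 -8.71634711e+01]
```

View pics/w7.png

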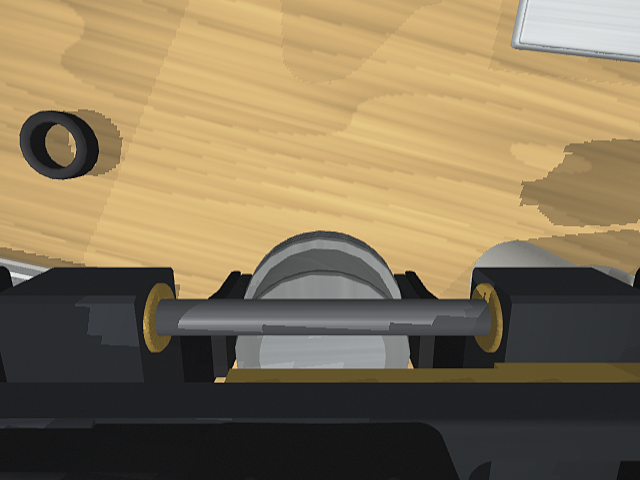

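The lids are held level and nested, opening 63 mm. I'll measure the held lid's offset with the same camera so that its bias cancels against the canister measurement.

Run:
```python
from h import *
a=cv2.imread('pics/w7.png');m=bot.camera_model('wrist');s=bot.read_state();g=a.min(2).astype(int)
T=np.array(s['tcp_rot']);loc=lambda uv,dz:(1000*T.T@(ray('wrist',uv,s['position'][2]+dz,m)-s['position']))[:2]
sat=cv2.cvtColor(a,cv2.COLOR_BGR2HSV)[...,1]
mask=((sat<60)&(a.max(2)>90)).astype(np.uint8);mask[:,:200]=0;mask[:,440:]=0;mask[272:]=0;mask[:225]=0
c=max(cv2.findContours(mask,0,1)[0],key=cv2.contourArea);print(cv2.boundingRect(c))
E=np.array([(u,np.nonzero(mask[:,u])[0][0]) for u in range(270,371,5)],float)
print('col320',g[226:276,320])
for dz in(-.0044,.0116):
    P=np.array([loc(p,dz) for p in E])
    # known radius 32: centre by least squares
    from scipy.optimize import least_squares
    r=least_squares(lambda q:np.hypot(*(P-q).T)-32,[0,0]);print(dz,r.x,np.abs(r.fun).max())
# top disc of outer lid: bright edge centre between knob rod rows
for v in(345,352,358):
    b=g[v,225:425];print(v,b[::8])
```

```text
(257, 237, 133, 35)
col320 [129 127 128 132  90  59  62  67  72  68  69  87  90 110 137 142 140 140
 140 140 141 143 125  93  85  87  87  87  87  89  88  88  87  88  87  86
  89  90  91  90  89  89  90  77  58  66  84  88  85 119]
-0.0044 [-3.16813643  1.94912369] 2.672819031130331
0.0116 [0.53079227 2.1291569 ] 2.4075482270118087
345 [ 47  25 126 124 124 152 152 152 154 153 154 152 154 154 156 156 157 158
 159 159 129 135 134  40  25]
352 [ 45  24 125 123 123 152 152 150 149 150 150 149 151 151 150 151 152 151
 154 155 145 134 133 139  22]
358 [ 46  27 126 126 123 151 152 153 153 154 153 153 153 154 154 154 156 156
 157 157 148 134 131 103  24]
```

Run:
```python
from h import *
from scipy.optimize import least_squares
a=cv2.imread('pics/w7.png');m=bot.camera_model('wrist');s=bot.read_state()
T=np.array(s['tcp_rot']);loc=lambda uv,dz:(1000*T.T@(ray('wrist',uv,s['position'][2]+dz,m)-s['position']))[:2]
hsv=cv2.cvtColor(a,cv2.COLOR_BGR2HSV)
sat=hsv[...,1];k=(sat<70)
us=range(262,381,6)
E=np.array([(u,226+np.nonzero(k[226:290,u])[0][0]) for u in us],float);print(E.astype(int).tolist())
for dz in(-.0044,.0116):
    P=np.array([loc(p,dz) for p in E])
    r=least_squares(lambda q:np.hypot(*(P-q).T)-32,[0,0],loss='soft_l1',f_scale=.3);print(dz,r.x,np.round(r.fun,1))
# lateral: band width at row 300-ish where pads touch: left/right lid-top disc edges (bright), outer lid top dz=.0416
for v in(345,352,358):
    d=np.diff(a.min(2)[v].astype(int));l=225+np.argmax(d[225:300]);l2=255+np.argmax(d[255:280]);r2=375+np.argmin(d[375:395]);r=400+np.argmin(d[400:425])
    print(v,l,l2,r2,r,loc((l,v),.0416),loc((r,v),.0416),loc((l2,v),.0416),loc((r2,v),.0416))
```

```text
[[262, 260], [268, 253], [274, 247], [280, 243], [286, 240], [292, 237], [298, 235], [304, 233], [310, 232], [316, 231], [322, 231], [328, 232], [334, 232], [340, 233], [346, 235], [352, 237], [358, 240], [364, 243], [370, 247], [376, 252]]
-0.0044 [-0.91350479  0.51627006] [ 0.   0.   0.2  0.1 -0.1 -0.  -0.1  0.  -0.   0.1 -0.  -0.3 -0.   0.
 -0.1 -0.  -0.1  0.1  0.2  0.3]
0.0116 [2.4731976  0.64916844] [-0.9 -0.6 -0.1 -0.1 -0.1  0.1  0.1  0.3  0.3  0.4  0.3 -0.   0.2  0.2
  0.  -0.  -0.2 -0.2 -0.3 -0.5]
345 235 260 384 408 [  4.79396997 -26.92067018] [ 4.81758082 27.6931322 ] [  4.7973832  -19.02560006] [ 4.81430654 20.11945497]
352 235 259 385 409 [  2.3353621  -27.05645224] [ 2.36029367 28.14254941] [  2.33880223 -19.43994533] [ 2.35685612 20.53174462]
358 235 258 385 409 [  0.20868615 -27.17390262] [ 0.23465053 28.25834277] [  0.21211952 -19.84387758] [ 0.23107058 20.61539057]
```

Run:
```python
from h import *
s=bot.read_state();print(s['position'],tool([.44075,-.2624,.2],s))
```

```text
[0.4755187  0.26371049 0.20292633] [ 16.44 -50.1    0.36]
```

Request:
{"op": "apply_moves", "data": {"steps": [[[0.5, -1.5, 0, 0, 0, 0, -1], [1.5, -4.5, 0, 0, 0, 0, -1], [2.8, -8.5, 0, 0, 0, 0, -1], [4.3, -13, 0, 0, 0, 0, -1], [5.8, -17.5, 0, 0, 0, 0, -1], [7.3, -22, 0, 0, 0, 0, -1], [8.8, -26.5, 0, 0, 0, 0, -1], [10.2, -31, 0, 0, 0, 0, -1], [11.7, -35.5, 0, 0, 0, 0, -1], [13.2, -40, 0, 0, 0, 0, -1], [14.5, -44, 0, 0, 0, 0, -1], [15.6, -47.5, 0, 0, 0, 0, -1], [16.2, -49.5, 0, 0, 0, 0, -1], [16.4, -50.1, 0, 0, 0, 0, -1], [16.4, -50.1, 2, 0, 0, 0, -1], [16.4, -50.1, 5, 0, 0, 0, -1], [16.4, -50.1, 7, 0, 0, 0, -1], [16.4, -50.1, 8, 0, 0, 0, -1], [16.4, -50.1, 8, 0, 0, 0, -1], [16.4, -50.1, 8, 0, 0, 0, -1]]]}}

```text
time_s: 18.42
position: [0.4428, -0.2621, 0.1253]
tcp_rot: [[-0.968, -0.249, 0.001], [-0.249, 0.968, -0.001], [-0.001, -0.001, -1.0]]
force: [0.2, 0.1, -2.6]
opening: 0.725
grasp_force: 30.0
```

```bash
cat >> h.py <<'E'
def heldlid(a,m,s,dz=-.0044):
    from scipy.optimize import least_squares
    T=np.array(s['tcp_rot']);k=cv2.cvtColor(a,cv2.COLOR_BGR2HSV)[...,1]<70
    E=[(u,226+np.nonzero(k[226:290,u])[0][0]) for u in range(262,381,6)]
    P=np.array([ray('wrist',p,s['position'][2]+dz,m)[:2] for p in E])*1000
    return least_squares(lambda q:np.hypot(*(P-q).T)-32,P.mean(0),loss='soft_l1',f_scale=.3)
E
python3 - <<'E'
from h import *
s=bot.read_state();m=bot.camera_model('wrist');a=bot.capture('wrist');cv2.imwrite('pics/w8.png',a);s2=bot.read_state()
print(s['position'],s2['position'],yaw(s),s['tcp_rot'][:,2],s['opening'],tool([.44075,-.2624,.0684],s))
r=heldlid(a,m,s);print(r.x,np.round(r.fun,1))
g=a.min(2);print(g[150:240:3,320])
E
```

```text
[ 0.44276619 -0.26206797  0.12526033] [ 0.44280207 -0.26223675  0.12539267] 104.42413616194519 [ 1.06760329e-03 -9.14329120e-04 -9.99999012e-01] 0.7249567741801133 [0.21 0.02 5.69]
[ 440.25563438 -260.71184384] [-0.5 -0.9 -0.2  3.3  3.2  2.1  1.2  0.4 -0.2 -0.6 -0.8 -0.8 -0.7 -0.3
  0.3  1.   1.9  3.  -0.4 -2.9]
[132 136 135 133 130 132 134 138 131 122 123 125 123 122 126  95  97  95
  96  95 199 141  74 148 164 165 167  71  77  92]
```

Run:
```python
from h import *
from scipy.optimize import least_squares
s=bot.read_state();m=bot.camera_model('wrist');a=bot.capture('wrist');g=a.min(2)
E=[]
for u in range(275,370,5):
    v=np.nonzero(g[196:240,u]>170)[0]
    if len(v):E.append((u,196+v[0]-.5))
P=np.array([ray('wrist',p,.064,m)[:2] for p in E])*1000
r=least_squares(lambda q:np.hypot(*(P-q).T)-30,P.mean(0)-[30,0],loss='soft_l1',f_scale=.3)
print([tuple(map(float,e)) for e in E],r.x,np.round(r.fun,1));print(s['position'],tool([.44075,-.2624,.0684],s))
```

```text
[(280.0, 232.5), (285.0, 225.5), (290.0, 220.5), (295.0, 216.5), (300.0, 214.5), (305.0, 212.5), (310.0, 210.5), (315.0, 209.5), (320.0, 209.5), (325.0, 208.5), (330.0, 209.5), (335.0, 210.5), (340.0, 211.5), (345.0, 213.5), (350.0, 216.5), (355.0, 219.5), (360.0, 223.5), (365.0, 230.5)] [ 389.51392944 -276.07222324] [14.7  9.7  5.8  2.4  0.1 -1.9 -3.8 -4.9 -5.2 -5.6 -4.7 -3.5 -2.   0.2
  3.   6.   9.4 14.4]
[ 0.44280207 -0.26223675  0.12539267] [0.21 0.04 5.7 ]
```

Run:
```python
from h import *
from scipy.optimize import least_squares
s=bot.read_state();m=bot.camera_model('wrist');a=bot.capture('wrist');g=a.min(2);s2=bot.read_state()
E=[(u,196+np.nonzero(g[196:240,u]>170)[0][0]-.5) for u in range(280,366,5)]
P=np.array([ray('wrist',p,.064,m)[:2] for p in E])*1000
r=least_squares(lambda q:np.hypot(*(P-q).T)-30,P.mean(0)+[25,5],loss='soft_l1',f_scale=.3)
print(r.x,np.round(r.fun,1));print(s['position'],s2['position'],tool([.44075,-.2624,.0684],s2))
```

```text
[ 442.06733192 -261.34049026] [-0.3 -0.  -0.3  0.4 -0.  -0.1  0.2  0.2 -0.2  0.4  0.  -0.1  0.1  0.1
 -0.2 -0.1  0.  -0.2]
[ 0.44276299 -0.26227239  0.12539865] [ 0.4426878  -0.26230277  0.12535579] [0.2  0.05 5.7 ]
```

Request:
{"op": "apply_moves", "data": {"steps": [[[0.05, 0, 1.5, 0, 0, 0, -1], [0.05, 0, 3, 0, 0, 0, -1], [0.05, 0, 4, 0, 0, 0, -1], [0.05, 0, 4.3, 0, 0, 0, -1], [0.05, 0, 4.3, 0, 0, 0, -1], [0.05, 0, 4.3, 0, 0, 0, -1], [0.05, 0, 4.3, 0, 0, 0, -1], [0.05, 0, 4.3, 0, 0, 0, -1]]]}}

```text
time_s: 19.58
position: [0.4419, -0.2622, 0.0819]
tcp_rot: [[-0.969, -0.249, 0.0], [-0.249, 0.969, -0.0], [-0.0, -0.001, -1.0]]
force: [-0.5, 1.0, -0.5]
opening: 0.726
grasp_force: 30.0
```

Run:
```python
from h import *
s=bot.read_state();print(s['position'],s['force'],tool([.4410,-.2622,.0684],s),s['qvel'].round(2))
```

```text
[ 0.44189919 -0.26221929  0.08186873] [-0.46045163  0.9638717  -0.51334962] [0.09 0.02 1.35] [-0.06  0.16  0.11 -0.02 -0.09  0.01]
```

Request:
{"op": "apply_moves", "data": {"steps": [[[0.08, 0, 0, 0, 0, 0, -1], [0.08, 0, 0.2, 0, 0, 0, -1], [0.08, 0, 0.4, 0, 0, 0, -1], [0.08, 0, 0.6, 0, 0, 0, -1], [0.08, 0, 0.8, 0, 0, 0, -1], [0.08, 0, 0.8, 0, 0, 0, -1], [0.08, 0, 0.8, 0, 0, 0, -1]]]}}

```text
time_s: 20.45
position: [0.441, -0.2623, 0.0735]
tcp_rot: [[-0.969, -0.249, -0.0], [-0.249, 0.969, -0.0], [0.0, 0.0, -1.0]]
force: [0.3, -1.0, -1.6]
opening: 0.73
grasp_force: 30.0
```

Request:
{"op": "apply_moves", "data": {"steps": [[[0, 0, 0.15, 0, 0, 0, -1], [0, 0, 0.3, 0, 0, 0, -1], [0, 0, 0.4, 0, 0, 0, -1], [0, 0, 0.4, 0, 0, 0, -1], [0, 0, 0.4, 0, 0, 0, -1]]]}}

```text
time_s: 21.08
position: [0.441, -0.2624, 0.0696]
tcp_rot: [[-0.969, -0.249, 0.0], [-0.249, 0.969, -0.0], [-0.0, -0.0, -1.0]]
force: [0.6, -1.1, -2.2]
opening: 0.728
grasp_force: 30.0
```

Request:
{"op": "apply_moves", "data": {"steps": [[[0, 0, 0.06, 0, 0, 0, -1], [0, 0, 0.12, 0, 0, 0, -1], [0, 0, 0.17, 0, 0, 0, -1], [0, 0, 0.17, 0, 0, 0, -1], [0, 0, 0.17, 0, 0, 0, -1]]]}}

```text
time_s: 21.7
position: [0.441, -0.2623, 0.0678]
tcp_rot: [[-0.969, -0.249, -0.0], [-0.249, 0.969, 0.0], [0.0, 0.0, -1.0]]
force: [-0.1, -0.4, -2.9]
opening: 0.726
grasp_force: 30.0
```

Request:
{"op": "apply_moves", "data": {"steps": [[[0, 0, 0.05, 0, 0, 0, -1], [0, 0, 0.1, 0, 0, 0, -1], [0, 0, 0.1, 0, 0, 0, -1], [0, 0, 0.1, 0, 0, 0, -1]]]}}

```text
time_s: 22.2
position: [0.441, -0.2623, 0.0675]
tcp_rot: [[-0.969, -0.249, 0.0], [-0.249, 0.969, -0.0], [-0.0, -0.0, -1.0]]
force: [-1.1, 1.2, 5.2]
opening: 0.732
grasp_force: 30.0
```

Contact at the right height, so the lid is home. Releasing, then rising to the outer lid's grip height.

Request:
{"op": "apply_moves", "data": {"steps": [[[0, 0, 0, 0, 0, 0, 0.6], [0, 0, 0, 0, 0, 0, 0.8], [0, 0, 0, 0, 0, 0, 1], [0, 0, 0, 0, 0, 0, 1], [0, 0, 0, 0, 0, 0, 1], [0, 0, -0.5, 0, 0, 0, 1], [0, 0, -1.5, 0, 0, 0, 1], [0, 0, -2.5, 0, 0, 0, 1], [0, 0, -2.9, 0, 0, 0, 1], [0, 0, -2.9, 0, 0, 0, 1], [0, 0, -2.9, 0, 0, 0, 1]]]}}

```text
time_s: 23.58
position: [0.4409, -0.2622, 0.0958]
tcp_rot: [[-0.969, -0.249, -0.0], [-0.249, 0.969, 0.0], [0.0, 0.0, -1.0]]
force: [-0.4, -0.0, -0.6]
opening: 0.996
grasp_force: 0.0
```

Run:
```python
from h import *
from scipy.optimize import least_squares
s=bot.read_state();m=bot.camera_model('wrist');a=bot.capture('wrist');cv2.imwrite('pics/w9.png',a)
sat=cv2.cvtColor(a,cv2.COLOR_BGR2HSV)[...,1];g=a.min(2)
print(s['position'],s['force'].round(1))
for z,lo in((.064,226),):
  print(g[190:290:2,320],sat[190:290:2,320])
```

```text
[ 0.44085718 -0.26221608  0.09577628] [-0.4 -0.  -0.6]
[118 117 117 114 115 115  96  89  91  91  90  91  88  91  81  76  79 173
 190 188 193 119  83  88  87  87  90  89  62  83 127 137 137 137 137 139
 139 137 137 137 159 167 166 165 167 162 169 170 165 161] [110 112 112 113 112 114 105  19   5   5   3   3   8   5   9   3   6   9
   8   8   5   8  12   3   8   6  11   6  12   6   6   7   7   7   7   4
   4   7   7   5  11   7   7   9   7   9   7   7   9   9]
```

Run:
```python
from h import *
from scipy.optimize import least_squares
s=bot.read_state();m=bot.camera_model('wrist');a=cv2.imread('pics/w9.png');g=a.min(2).astype(int)
def fit(E,z,R):
    P=np.array([ray('wrist',p,z,m)[:2] for p in E])*1000
    r=least_squares(lambda q:np.hypot(*(P-q).T)-R,P.mean(0)+[20,5],loss='soft_l1',f_scale=.3);return r.x.round(2),np.abs(r.fun).mean().round(2)
band=[(u,212+np.nonzero(g[212:245,u]>140)[0][0]-.5) for u in range(285,356,5)]
disc=[(u,258+np.nonzero(g[258:295,u]>150)[0][0]-.5) for u in range(290,351,5)]
print('band',band[0],band[7],[(z,*fit(band,z,32)) for z in(.077,.080,.083)])
print('disc',disc[0],disc[6],fit(disc,.110,19.45))
lid=np.array([.4410+.00075,-.2622+.0007]);print(tool([.441,-.2622,.097],s))
```

```text
band (285, np.float64(234.5)) (320, np.float64(223.5)) [(0.077, array([ 442.05, -262.07]), np.float64(0.3)), (0.08, array([ 441.45, -262.22]), np.float64(0.3)), (0.083, array([ 440.86, -262.36]), np.float64(0.3))]
disc (290, np.float64(280.5)) (320, np.float64(269.5)) (array([ 439.5 , -261.66]), np.float64(0.1))
[-0.02 -0.01 -0.14]
```

Nested and home, with the band centre matching the canister. Closing on the outer lid.

Request:
{"op": "apply_moves", "data": {"steps": [[[0, 0, 0, 0, 0, 0, 0.6], [0, 0, 0, 0, 0, 0, 0.4], [0, 0, 0, 0, 0, 0, 0.3], [0, 0, 0, 0, 0, 0, -1], [0, 0, 0, 0, 0, 0, -1], [0, 0, 0, 0, 0, 0, -1], [0, 0, 0, 0, 0, 0, -1], [0, 0, 0, 0, 0, 0, -1]]]}}

```text
time_s: 24.62
position: [0.4409, -0.2623, 0.0958]
tcp_rot: [[-0.969, -0.249, -0.0], [-0.249, 0.969, 0.0], [0.0, 0.0, -1.0]]
force: [-0.1, -0.6, -1.0]
opening: 0.63
grasp_force: 29.9
```

Request:
{"op": "apply_moves", "data": {"steps": [[[0, 0, -0.2, 0, 0, 0, -1], [0, 0, -0.5, 0, 0, 0, -1], [0, 0, -0.9, 0, 0, 0, -1], [0, 0, -1.4, 0, 0, 0, -1], [0, 0, -2.2, 0, 0, 0, -1], [0, 0, -3.5, 0, 0, 0, -1], [0, 0, -5, 0, 0, 0, -1], [0, 0, -6.5, 0, 0, 0, -1], [0, 0, -8, 0, 0, 0, -1], [0, 0, -9.2, 0, 0, 0, -1], [0, 0, -10, 0, 0, 0, -1], [0, 0, -10, 0, 0, 0, -1], [0, 0, -10, 0, 0, 0, -1], [0, 0, -10, 0, 0, 0, -1], [0, 0, -10, 0, 0, 0, -1], [0, 0, -10, 0, 0, 0, -1]]]}}

```text
time_s: 26.62
position: [0.4409, -0.2622, 0.1956]
tcp_rot: [[-0.969, -0.249, -0.0], [-0.249, 0.969, 0.0], [0.0, 0.0, -1.0]]
force: [-0.3, 0.3, 0.1]
opening: 0.628
grasp_force: 29.9
```

Run:
```python
from h import *
from scipy.optimize import least_squares
s=bot.read_state();m=bot.camera_model('wrist');a=bot.capture('wrist');cv2.imwrite('pics/w10.png',a);g=a.min(2)
print(s['position'],s['force'].round(1),s['opening'],s['grasp_force'],np.abs(s['qvel']).max())
p=lambda X:(lambda q:(q[:2]/q[2]).round(0))(np.array(m['intrinsics'])@(np.array(m['R'])@np.array(X)+m['t']))
print('inner lid: band far edge, knob expected px',p([.4415+.031,-.2617+.008,.08]),p([.4415-.031,-.2617-.008,.08]),p([.4415,-.2617,.098]))
print(g[170:270:3,320]);
```

```text
[ 0.44090397 -0.26224914  0.19561716] [-0.3  0.3  0.1] 0.6277612457160765 29.8799886294546 0.09950440878721697
inner lid: band far edge, knob expected px [322. 281.] [322. 195.] [322. 246.]
[129 121 126 125 121 110  95  81 163 200 202 202 148 195 203 203 203 203
 204 203 211  85  93  92  96  88  87 149 146 148 147 145 147 138]
```

The band's far edge is at row 194 (195 expected), so the inner lid stayed home. The outer lid is held 10 cm up, so I'll hand in.

```bash
python3 -c "
from rig import bot
print(bot.hand_in())"
```

```text
the job is handed in; nothing more can be done
None
```

The job is handed in, but no verdict came back: by my measurements the coupler is in the canister, the inner lid is home on it, and the gripper is holding the outer lid level about 10 cm above where it sat.

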